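# Clamp the board and hold the sprung stencil frame at the index

## Task

Set-up check on the stencil printer: lay the steel clamp bar across the front of the circuit board, down in the two saddles, and let go of it, so that the board cannot come up with the stencil. Then lift the sprung stencil frame by its black barrel grip until its pointer lines up with the red index on the quadrant, and finish while still gripping it and holding it steady there, so that the board can be inspected under the stencil. Leave the red index as it is set and the brass cup, tin and carton where they stand.

Things in the scene. Friction and masses are not known exactly. Their poses are not given: they have to be found in the camera images.
- printer: Bench-top stencil printer, fixed: slate-grey base 260 (x) x 240 (y) mm, top 24 mm above the bench; origin on the bench under its centre. Its -x side is the front, towards the robot; z up. A loose green circuit board, 3 mm thick, lies in its nest, top 34 mm above the bench: the stencil frame covers its rear, the front 80 mm are bare, between two aluminium saddles with flared lips (tops 50 mm up).
- seat (a point): Where the middle of the clamp bar's underside belongs: midway between the saddles, on the level of their floors, 34.5 mm above the bench, 90 mm in front of the printer's origin; axes as the printer's. Each saddle, 79 to 113 mm left and right of here, is a slot along y 21 mm wide, 8 mm deep, its lips flaring to 31 mm; 8 mm high end stops stand 215 mm apart. Either way round.
- clamp_bar: Loose clamp bar: bright steel flat, 16 (x) x 204 (y) x 8 (z) mm, with a black rounded grip block standing on its middle, 14 (x) x 40 (y) mm, from 8 to 44 mm above the underside. About 0.22 kg. Origin in the middle of its underside, y along the bar, z up; it starts flat on the bench to the left of the printer. Take it by the grip block across its 14 mm, about 32 mm above the underside.
- frame_grip (a point): Centre of the stencil frame's black barrel grip: a cylinder 19 mm thick, 28 mm long, lying along the printer's y on a narrow post over the middle of the frame's front rail; 31 mm above the frame's top, and 83 mm above the bench while the frame is down. Pinched from above over its two flat ends (28 mm), it can turn between the fingers as the frame swings. Moves with the frame.
- hinge (a point): Point on the frame's hinge axis, midway along it; the axis runs along the printer's y, 50 mm above the bench and 105 mm behind the printer's origin. Frame_grip lies 135 mm in front of it and 33 mm above it when the frame is down.
- stencil_frame (a joint): Angle of the stencil frame about the hinge, rad: 0 down on the board, grows as the front is lifted, up to 1.1. The frame is an aluminium frame 145 (x) x 160 (y) mm, top 52 mm above the bench when down, with a steel foil. Two torsion springs press it down and it falls shut if let go: to lift it by the grip takes about 5 N at first and 7 N at 0.7 rad.
- index (a joint): Angle of the red index on the quadrant, rad, on the same axis and scale as the frame's angle: the frame's pointer lines up with the index when both angles are equal. Set between 0.42 and 0.75; a stiff slide that stays as set.
- pointer_tip (a point): Tip of the dark pointer on the left side of the stencil frame, 85 mm from the hinge axis, 101 mm left of the middle; moves with the frame.
- index_line (a point): Point of the red index line that the pointer tip must meet, 85 mm from the hinge axis. The index is a red block about 16 mm long on the rim of the white quadrant with black 5 degree marks, on the left side of the printer.
- wool_cup: Round brass cup of tip-cleaning wool, 52 mm in diameter, 34 mm high, on the grey mat right of the printer; origin under its centre. Leave it alone.
- flux_tin: Small round tin, 34 mm in diameter, 22 mm high, on the grey mat right of the printer; origin under its centre. Leave it alone.
- box_kraft: Brown carton, 70 x 118 x 42 mm, left behind the clamp bar; origin under its centre. Leave it alone.

How it is judged:
On the way:
1. the clamp bar lies down in both saddles and is let go, the stencil frame still down (x of clamp_bar in the frame of seat between -0.005 and 0.005 m and y of clamp_bar in the frame of seat between -0.009 and 0.009 m and z of clamp_bar in the frame of seat between -0.003 and 0.003 m and angle between the y axis of clamp_bar and the y axis of printer, either way round below 0.06 rad and angle between clamp_bar's own z axis and vertical below 0.06 rad and contact force between the fingers and clamp_bar below 0.1 N and value of joint stencil_frame below 0.06 rad), for 0.3 s.
At the end, for the whole second after the job is handed in: The fingers hold the stencil frame (more than 2 N of contact) at rest with its pointer tip within 6 mm (4 degrees) of the red index line; the clamp bar, not touched by fingers or frame, lies flat in both saddles (its middle within 5 mm across and 9 mm along of the seat, 3 mm in height) (x of clamp_bar in the frame of seat between -0.005 and 0.005 m and y of clamp_bar in the frame of seat between -0.009 and 0.009 m and z of clamp_bar in the frame of seat between -0.003 and 0.003 m and angle between the y axis of clamp_bar and the y axis of printer, either way round below 0.06 rad and angle between clamp_bar's own z axis and vertical below 0.06 rad and contact force between the fingers and clamp_bar below 0.1 N and distance between pointer_tip and index_line below 0.006 m and velocity of joint stencil_frame between -0.05 and 0.05 rad/s and contact force between the fingers and stencil_frame above 2 N and contact force between clamp_bar and stencil_frame below 0.1 N); the arm keeps its last pose, push and grip.
It fails at once if the stencil frame is lifted before the clamp bar lies in the saddles (value of joint stencil_frame above 0.12 rad and (horizontal distance between clamp_bar and seat above 0.012 m or z of clamp_bar in the frame of seat above 0.006 m)).
It fails at once if the red index is shifted (distance of index_line from where it was at the start of the episode above 0.005 m).
It fails at once if the brass cup is displaced by more than 25 mm (distance of wool_cup from where it was at the start of the episode above 0.025 m).
It fails at once if the round tin is displaced by more than 25 mm (distance of flux_tin from where it was at the start of the episode above 0.025 m).
It fails at once if the brown carton is displaced by more than 25 mm (distance of box_kraft from where it was at the start of the episode above 0.025 m).
It also fails if it takes over 51 s, if anything falls off the work surface, if the arm or the gripper's body presses on something with over 40 N, if the wrist force passes 120 N, or if a joint passes its speed limit or range.

## Robot

A 6-joint arm with a two-finger parallel gripper is mounted at the origin on a cart in front of the work surface, level with it; the furniture and walls round the work are solid. World frame = base frame: x ahead of the robot, y to its left, z up, the work surface at z = 0. Lengths are in m, angles in rad, forces in N, time in s.
With the tool pointing down it reaches from about 0.35 to 0.875 m from the base axis. Payload 4.2 kg.
Tool frame: the origin (TCP) lies at the very end of the fingers, on their centre line; the grasp point (between the pads) lies 19 mm behind it; x points along the fingers, y is the direction in which the jaws open and shut, and the axes are right-handed (so a half turn about x gives the same grasp; the last joint's range is limited). The gripper opens to 85 mm and grips with 20 to 120 N. Pads are 22 mm wide; open, the fingers measure 114 mm over their backs; the gripper's body (76 mm by 85 mm) begins 54 mm behind the grasp point. The pads swing forward as they close: fully open they stand 13 mm farther back than shut.
Start: joints at [1.439, 0.385, 0.008, 0, -1.194, -0.259], TCP at [0.238, 0.578, 0.231] pointing down, gripper open.
Joint ranges: [-3.14, 3.14], [-1.21, 2.06], [-1.07, 1.41], [-3.16, 2.05], [-2.99, -0.16], [-3.1, 3.1]. Speed limits (rad/s): [2.79, 2.79, 3.14, 3.14, 3.14, 3.14].

## Interface

Orientations are given as a unit quaternion [x, y, z, w].
In Python, from station import r gives the robot as it stands. The module is installed in compiled form; this text tells all that it offers. Calls block until the motion is done:
- r.move_ptp(position, orientation): joint-space move of the TCP to a pose.
- r.move_linear(position, rotation=None, v=0.15, guard=None): straight line of the TCP; rotation=None keeps the orientation; v is the mean speed in m/s. With guard (N) it stops when the force on the tool has changed by that much, and returns True; else False.
- r.movej(angles): joint-space move.
- r.move_gripper(opening, squeeze=None): finger opening in m; squeeze is the grip in N (None keeps the last); returns when the fingers have stopped.
- r.sleep(seconds).
- r.solve_ik(position, orientation): joint angles nearest the present ones, or None.
- r.snapshot(name): name is "side" or "top" or "wrist"; returns a dict with "color" (480x640x3 uint8, red, green, blue), "depth" (480x640 float32, m along the optical axis (not along the pixel's ray), 0 where there is no reading), "intrinsics" (3x3 intrinsics, pixels), "k1" (the pictures are not rectified: a ray, as slopes to the right and down, at radius r is drawn at 1 + k1 r^2 times it, then the intrinsics apply), "R" (3x3) and "t" (3): a world point X has camera coordinates R X + t. Camera axes: x right, y down, z forward; pixel columns grow to the right and rows downward; lengths in m; the calibration is good to about 2 mm. A picture is of the moment at which its call begins.
A pose or a line that the arm cannot do raises r.IKError and nothing moves.
- r.hand_in(): hands the job in, once; it reports no verdict.
Trained networks look in a picture, given as the dict that the camera call returned (one of the last four; its "shot" number tells which), for a name from the list of things; names that differ only in an ending like _2 or _b are one class to them, and where a whole thing is asked for, a point or a joint stands for the part that bears it (a point fixed in the world has none). Each returns a list of dicts, best first, with "score" (0 to 1); they miss things now and then, are a little off and sometimes report something else, mostly with a low value. They report only what shows in the picture. A call takes as long as a camera call.
- r.boxes_of(picture, target): "xy" ([column, row] in pixels, amid what is visible of it).
- r.pinpoint(picture, target): "xy" ([column, row] in pixels: a listed point, or the origin of a listed thing).
Readings, each from a call of its own:
- r.current_time_s(): time.
- r.current_joint_pos(): joint angles.
- r.current_qvel(): joint speeds.
- r.current_tau(): joint torques, N m.
- r.current_tool_pos(): TCP position.
- r.current_eef_rot(): TCP orientation.
- r.current_ft_force(): force on the tool from outside, world axes, zero at the start.
- r.current_torque(): the same for the moment, N m.
- r.current_grip_width(): finger opening in m.
Only numpy, scipy, OpenCV 4.12 (cv2) and the standard library are available. Lean on these libraries where they do the work, as an engineer would, in place of code of your own. Each camera call takes 0.05 s, during which the arm holds its last target.

## Working session

There is one attempt and no reset: what is moved stays moved. The work goes in short steps, each a Python script; the robot and the scene stay as the last script left them, time stands still between calls to the robot, and variables do not carry over. Pictures are saved under pics/ and viewed, and the job is handed in when it is done.

```bash
mkdir -p pics; ls; cat > h.py <<'E'
import numpy as np, cv2
from station import r
def save(p,n,marks=()):
    im=cv2.cvtColor(p["color"],cv2.COLOR_RGB2BGR).copy()
    for (x,y,s) in marks:
        cv2.circle(im,(int(x),int(y)),4,(255,0,255),1); cv2.putText(im,s,(int(x)+5,int(y)),0,.4,(255,0,255),1)
    cv2.imwrite("pics/"+n+".png",im)
def ray(p,xy):
    K=np.array(p["intrinsics"]);k=float(p["k1"])
    d=np.array([(xy[0]-K[0,2])/K[0,0],(xy[1]-K[1,2])/K[1,1]]);u=d.copy()
    for _ in range(30): u=d/(1+k*(u@u))
    R=np.array(p["R"]);t=np.array(p["t"])
    o=-R.T@t; v=R.T@np.array([u[0],u[1],1.]); return o,v
def depthpt(p,xy):
    z=p["depth"][int(round(xy[1])),int(round(xy[0]))]; o,v=ray(p,xy); return o+v*z
def atz(p,xy,z):
    o,v=ray(p,xy); return o+v*(z-o[2])/v[2]
def tri(obs):
    A=np.zeros((3,3));b=np.zeros(3);L=[]
    for p,xy in obs:
        o,v=ray(p,xy);v=v/np.linalg.norm(v);M=np.eye(3)-np.outer(v,v);A+=M;b+=M@o;L.append((o,v))
    X=np.linalg.solve(A,b)
    return X,[np.linalg.norm(np.cross(v,X-o)) for o,v in L]
def proj(p,X):
    c=np.array(p["R"])@X+np.array(p["t"]);u=c[:2]/c[2];u=u*(1+float(p["k1"])*(u@u));K=np.array(p["intrinsics"])
    return np.array([K[0,0]*u[0]+K[0,2],K[1,1]*u[1]+K[1,2]])
E
cat > a.py <<'E'
from h import *
np.set_printoptions(precision=4,suppress=True)
T=["printer","seat","clamp_bar","frame_grip","hinge","pointer_tip","index_line","wool_cup","flux_tin","box_kraft"]
P={}
res={}
for c in ["side","top"]:
    p=r.snapshot(c);P[c]=p;m=[]
    print(c,-np.array(p["R"]).T@p["t"])
    for t in T:
        q=r.pinpoint(p,t)
        if q: res[c,t]=q[0]["xy"];m.append((*q[0]["xy"],t));print(c,t,q[0]["xy"],round(q[0]["score"],2),depthpt(p,q[0]["xy"]),len(q))
        else: print(c,t,"none")
    save(p,c+"0");save(p,c+"0m",m)
for t in T:
    if ("side",t) in res and ("top",t) in res: print(t,*tri([(P[c],res[c,t]) for c in P]))
save(r.snapshot("wrist"),"wrist0")
print(r.current_time_s(),r.current_eef_rot())
E
python3 a.py
```

```text
pics
side [ 0.251  -1.1435  0.9871]
side printer [337.7, 298.1] 0.59 [ 0.561  -0.2085  0.0346] 1
side seat [297.4, 291.8] 0.92 [ 0.478  -0.1624  0.0372] 1
side clamp_bar [250.9, 235.1] 0.78 [0.4252 0.1262 0.0025] 3
side frame_grip [322.1, 272.5] 0.84 [ 0.5354 -0.1727  0.0898] 2
side hinge [379.4, 271.3] 0.62 [ 0.6755 -0.1741  0.0562] 2
side pointer_tip [331.6, 254.7] 0.86 [ 0.5953 -0.0557  0.034 ] 1
side index_line [338.5, 237.3] 0.59 [ 0.6117 -0.0605  0.0887] 1
side wool_cup [395.5, 406.2] 0.63 [ 0.5788 -0.5139  0.0183] 2
side flux_tin [338.7, 407.4] 0.82 [ 0.4732 -0.4814  0.0164] 1
side box_kraft [293.0, 191.9] 0.79 [0.5731 0.2336 0.0423] 1
top [ 0.4164 -0.0845  1.4227]
top printer [335.3, 239.5] 0.57 [ 0.5642 -0.1659  0.034 ] 2
top seat [331.4, 268.6] 0.84 [ 0.4766 -0.1559  0.0274] 1
top clamp_bar [231.3, 284.1] 0.94 [0.4241 0.1406 0.0408] 2
top frame_grip [336.2, 247.1] 0.55 [ 0.5367 -0.1658  0.0858] 1
top hinge none
top pointer_tip [304.0, 226.0] 0.8 [ 0.6043 -0.0707  0.0252] 1
top index_line [301.8, 222.0] 0.5 [ 0.605  -0.0649  0.1046] 2
top wool_cup [441.4, 234.5] 0.78 [ 0.587
[... 430 characters left out ...]
020003052855811485)]
frame_grip [ 0.5371 -0.166   0.0837] [np.float64(0.00027620538075124327), np.float64(0.0002762053807512016)]
pointer_tip [ 0.5963 -0.0699  0.0461] [np.float64(0.005262780447563556), np.float64(0.005262780447563827)]
index_line [ 0.6084 -0.0651  0.0926] [np.float64(0.001684402413110859), np.float64(0.0016844024131108927)]
wool_cup [ 0.5888 -0.5001 -0.0034] [np.float64(0.0025946926608851617), np.float64(0.0025946926608852255)]
flux_tin [ 0.4796 -0.4639 -0.0094] [np.float64(0.00043225832502008434), np.float64(0.0004322583250200483)]
box_kraft [ 0.5814  0.3053 -0.0063] [np.float64(0.008290920264914778), np.float64(0.008290920264915033)]
1.15 [-0.6936  0.1373  0.6937  0.1373]
```

```bash
cd pics; python3 -c "
import cv2
for n,(x,y,w,h) in dict(side0=(190,160,260,195),side0m=(190,160,260,195),top0=(170,180,280,210)).items():
    i=cv2.imread(n+'.png')[y:y+h,x:x+w]; cv2.imwrite(n+'_c.png',cv2.resize(i,(800,600),interpolation=cv2.INTER_CUBIC))
"
```

```text
(no output)
```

View pics/side0_c.png

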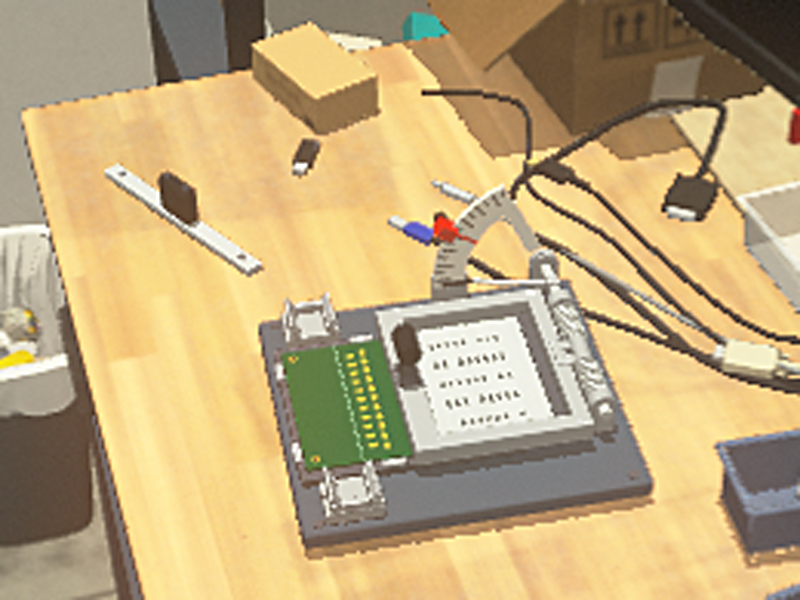

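View pics/top0_c.png

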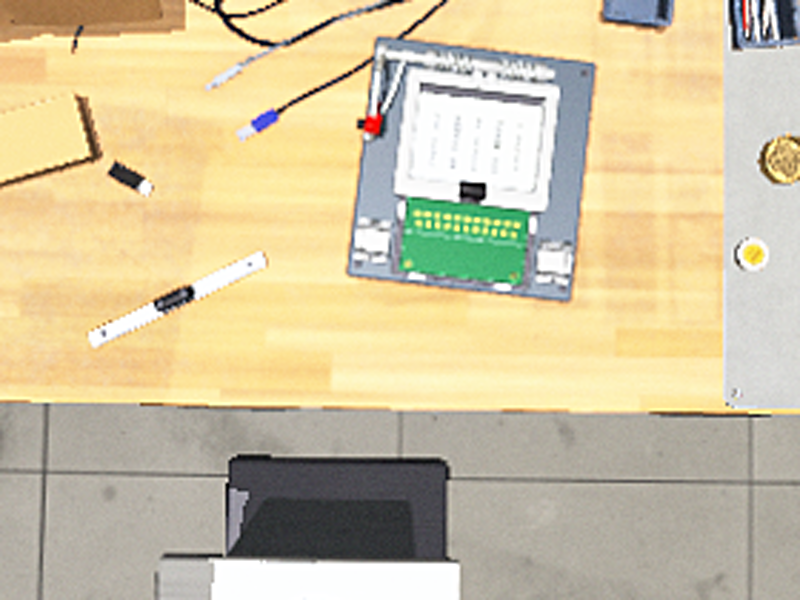

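View pics/wrist0.png

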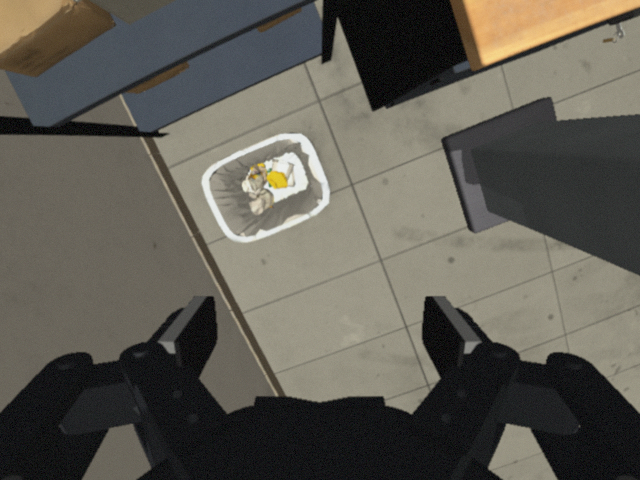

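```bash
cat >> h.py <<'E'
from scipy.spatial.transform import Rotation as Ro
np.set_printoptions(precision=4,suppress=True)
def down(a):
    "tool down, tool y at world heading a"
    x=np.array([0,0,-1.]);y=np.array([np.cos(a),np.sin(a),0]);return Ro.from_matrix(np.c_[x,y,np.cross(x,y)]).as_quat()
E
cat > b.py <<'E'
from h import *
p=r.snapshot("top")
c=lambda x,y:(170+x*.35,180+y*.35)
a,b=atz(p,c(95,338),.008),atz(p,c(262,260),.008); d=b-a; print(a,b,np.linalg.norm(d),(a+b)/2,np.degrees(np.arctan2(d[1],d[0])))
q=[atz(p,c(*k),.024) for k in [(348,275),(375,40),(594,64),(570,300)]]
for i in range(4): d=q[(i+1)%4]-q[i]; print(q[i],np.linalg.norm(d),np.degrees(np.arctan2(d[1],d[0])))
print(np.mean(q,0))
w=r.snapshot("wrist");o=-np.array(w["R"]).T@w["t"]
M=Ro.from_quat(r.current_eef_rot()).as_matrix()
print("cam in tool",M.T@(o-r.current_tool_pos()),"\n",M.T@np.array(w["R"]).T, w["intrinsics"])
E
python3 b.py
```

```text
[0.3796 0.2293 0.008 ] [0.4659 0.055  0.008 ] 0.19450091523801138 [0.4228 0.1421 0.008 ] -63.67651000331503
[ 0.4514 -0.0374  0.024 ] 0.25254347023265056 -5.156905001509563
[ 0.7029 -0.0601  0.024 ] 0.23647503669451433 -94.90931179161062
[ 0.6827 -0.2957  0.024 ] 0.2542496311051477 174.66866381975123
[ 0.4295 -0.2721  0.024 ] 0.23569978266707714 84.67704082446978
[ 0.5666 -0.1663  0.024 ]
cam in tool [-0.144   0.0009 -0.0681] 
 [[ 0.0001 -0.2703  0.9628]
 [ 1.      0.0006  0.0001]
 [-0.0006  0.9628  0.2703]] [[348.7289   0.     319.1721]
 [  0.     348.7289 240.9239]
 [  0.       0.       1.    ]]
```

```bash
cat > c.py <<'E'
from h import *
print(np.degrees(np.arctan2(*Ro.from_quat(r.current_eef_rot()).as_matrix()[[1,0],1])))
b=np.array([.423,.142,0]);pc=np.array([.5,-.165,0])
def ik(n,p,a):
    s=r.solve_ik(list(p),list(down(a)));print(n,round(np.degrees(a)),None if s is None else s)
for k in (0,np.pi): ik("bar",b+[0,0,.013],np.radians(26.3)+k);ik("seat",[.477,-.158,.05],np.radians(-5.2)+k);ik("grip",[.537,-.166,.1],np.radians(84.8)+k)
E
python3 c.py
```

```text
-112.39293002520485
bar 26 [ 0.6901  0.394  -0.6835  0.     -0.4933  2.9105]
seat -5 [ 0.0038  0.3973 -0.5158  0.     -0.6577  3.0471]
grip 85 [-0.0115  0.4088 -0.3211  0.     -0.8409 -1.65  ]
bar 206 [ 0.6901  0.394  -0.6835  0.     -0.4933 -0.2311]
seat 175 [ 0.0038  0.3973 -0.5158  0.     -0.6577 -0.0945]
grip 265 [-0.0115  0.4088 -0.3211  0.     -0.8409  1.4916]
```

```bash
cat > d.py <<'E'
from h import *
import pickle
a=np.radians(206.3);z=np.array([np.sin(a),-np.cos(a),0]);y=np.array([np.cos(a),np.sin(a),0])
b=np.array([.423,.142,0]);V=[]
r.move_gripper(.045,30)
for i,off in enumerate([-.05*y+.0*z,.05*y-.06*z]):
    r.move_ptp(list(b+off+[0,0,.19]),list(down(a)));r.sleep(.15)
    p=r.snapshot("wrist");m=[]
    for t in ["clamp_bar"]:
        for q in r.pinpoint(p,t): m.append((*q["xy"],"pp%.2f"%q["score"]))
        for q in r.boxes_of(p,t): m.append((*q["xy"],"bx%.2f"%q["score"]))
    print(m);save(p,f"bar{i}",m);V.append(p)
pickle.dump(V,open("bar.pkl","wb"));print(r.current_time_s())
E
python3 d.py
```

```text
[(371.2, 216.1, 'pp0.78'), (371.7, 208.3, 'bx0.87')]
[(268.6, 260.8, 'bx0.70')]
4.6
```

View pics/bar0.png

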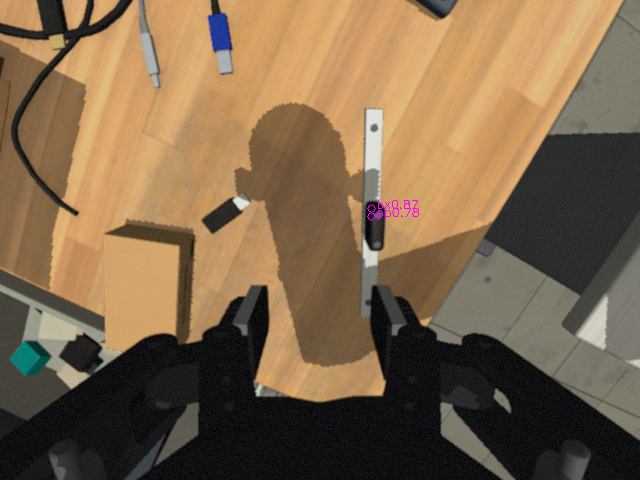

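View pics/bar1.png

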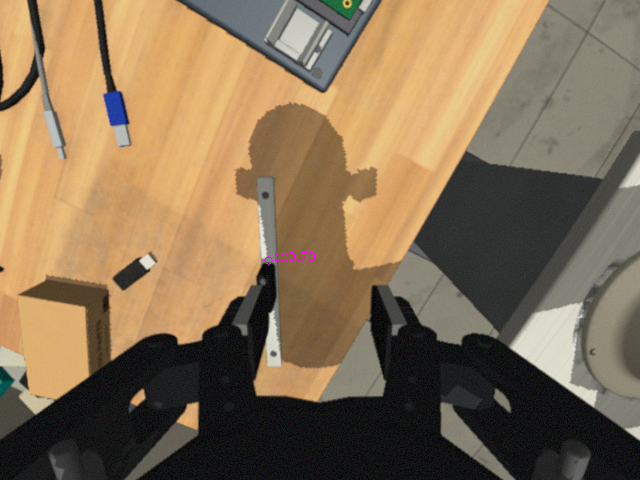

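```bash
cat > e.py <<'E'
from h import *
import pickle
V=pickle.load(open("bar.pkl","rb"))
A,ea=tri([(V[0],(374.3,128)),(V[1],(265,195))]);B,eb=tri([(V[0],(369,302.5)),(V[1],(273,353))])
print(A,ea,B,eb,np.linalg.norm(A-B),(A+B)/2);d=A-B;print(np.degrees(np.arctan2(d[1],d[0])))
# with edges: end-face corners on top plane z=.008
for v,c in ((0,[(365,109),(383,109),(362,316),(377,317)]),(1,[(257,178),(274,178),(267,366),(282,366)])):
    q=[atz(V[v],k,.008) for k in c];print(np.mean(q,0)); f=(q[0]+q[1])/2;g=(q[2]+q[3])/2;d=f-g;print(np.linalg.norm(d),np.degrees(np.arctan2(d[1],d[0])))
for v in V:
    D=v["depth"];
print(depthpt(V[0],(374,128)),depthpt(V[0],(369,302)),depthpt(V[0],(374,212)),depthpt(V[0],(377,240)))
import cv2
i=cv2.cvtColor(V[0]["color"],cv2.COLOR_RGB2BGR)[90:330,290:450];cv2.imwrite("pics/bar0c.png",cv2.resize(i,None,fx=2.5,fy=2.5,interpolation=2))
# block: top pixels by depth
D=V[0]["depth"];P=[]
for yy in range(190,260):
    for xx in range(355,395):
        X=depthpt(V[0],(xx,yy)); 
        if .035<X[2]<.055: P.append(X)
P=np.array(P);print(len(P),P.mean(0),P.min(0),P.max(0),np.median(P,0))
E
python3 e.py
```

```text
[0.4598 0.0689 0.0102] [np.float64(0.0001683907771377291), np.float64(0.0001683907771375252)] [0.3836 0.2195 0.0112] [np.float64(0.0005098507780167818), np.float64(0.0005098507780168637)] 0.1687767512184907 [0.4217 0.1442 0.0107]
-63.148645558789646
[0.4206 0.1447 0.008 ]
0.2030603504967995 -62.546442129410934
[0.4208 0.1451 0.008 ]
0.2025055491390912 -63.33754803590168
[0.4599 0.0691 0.0098] [0.3827 0.2201 0.0093] [0.4312 0.1326 0.0442] [0.4173 0.1528 0.0451]
744 [0.4231 0.1437 0.0441] [0.4083 0.1256 0.0352] [0.4353 0.1632 0.0477] [0.4232 0.1436 0.0447]
```

View pics/bar0c.png

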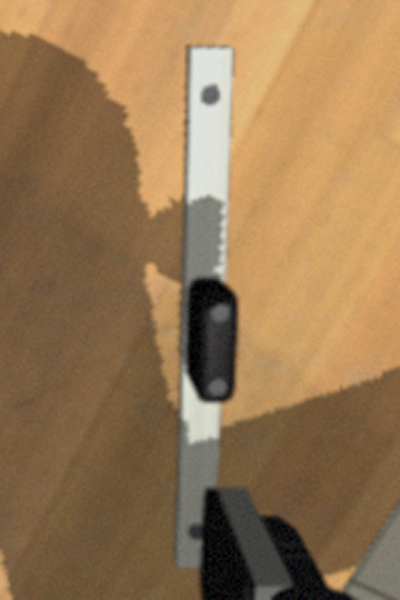

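```bash
cat > f.py <<'E'
from h import *
import pickle
a=np.radians(84.8);V=[]
T=["printer","seat","frame_grip","hinge","pointer_tip","index_line"];O={t:[] for t in T}
for i,pos in enumerate([(.43,-.11,.2),(.43,-.21,.2),(.5,-.06,.25)]):
    r.move_ptp(list(pos),list(down(a)));r.sleep(.15)
    p=r.snapshot("wrist");m=[]
    for t in T:
        for q in r.pinpoint(p,t)[:1]: m.append((*q["xy"],t+"%.2f"%q["score"]));O[t].append((i,q["xy"],q["score"]));print(i,t,q["xy"],round(q["score"],2),depthpt(p,q["xy"]))
    save(p,f"pr{i}",m);save(p,f"pr{i}r");V.append(p)
for t in T:
    if len(O[t])>1: print(t,*tri([(V[i],xy) for i,xy,s in O[t]]))
pickle.dump((V,O),open("pr.pkl","wb"));print(r.current_time_s())
E
python3 f.py
```

```text
0 printer [277.4, 339.0] 0.57 [ 0.5324 -0.1586  0.0576]
0 seat [2.0, 286.8] 0.25 [ 0.4719 -0.4533  0.0212]
0 frame_grip [269.7, 362.2] 0.58 [ 0.5333 -0.1613  0.0921]
0 pointer_tip [377.9, 387.1] 0.73 [ 0.5991 -0.0665  0.0523]
1 printer [368.9, 331.7] 0.94 [ 0.5333 -0.1728  0.056 ]
1 frame_grip [386.0, 352.2] 0.85 [ 0.4311 -0.1874  0.2412]
2 printer [234.4, 269.8] 0.72 [ 0.5535 -0.1593  0.0382]
2 seat [321.9, 336.9] 0.38 [ 0.6517 -0.0724  0.0256]
2 pointer_tip [322.8, 308.3] 0.91 [ 0.6008 -0.0671  0.0526]
2 index_line [322.8, 335.5] 0.85 [ 0.6032 -0.0678  0.104 ]
printer [ 0.5634 -0.168   0.0066] [np.float64(0.0005257346542783135), np.float64(0.0008268566139098), np.float64(0.0010682066709612075)]
seat [ 0.3707 -0.0454  0.4241] [np.float64(0.0365488047197324), np.float64(0.03654880471973244)]
frame_grip [ 0.5365 -0.1624  0.0867] [np.float64(0.0003893170460212793), np.float64(0.00038931704602114726)]
pointer_tip [ 0.6021 -0.0666  0.0493] [np.float64(0.0006617944213820761), np.float64(0.0006617944213821199)]
8.7917
```

View pics/pr0.png

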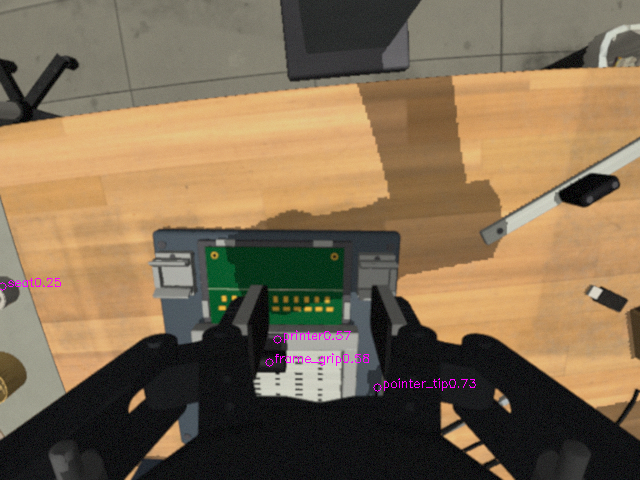

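View pics/pr2r.png

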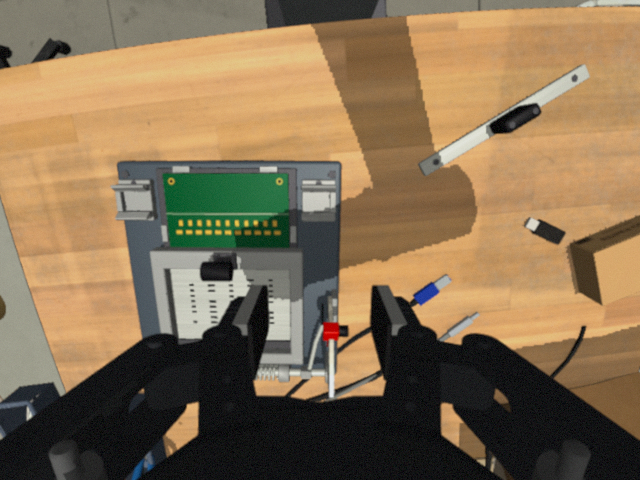

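```bash
python3 - <<'E'
import cv2
for n,(x,y,w,h) in {'pr0r':(140,220,280,110),'pr1r':(250,210,280,110),'pr2r':(105,150,250,100)}.items():
    i=cv2.imread(f'pics/{n}.png')[y:y+h,x:x+w]; print(n,800/w);cv2.imwrite(f'pics/{n}_c.png',cv2.resize(i,None,fx=800/w,fy=800/w,interpolation=cv2.INTER_CUBIC))
E
```

```text
pr0r 2.857142857142857
pr1r 2.857142857142857
pr2r 3.2
```

View pics/pr0r_c.png

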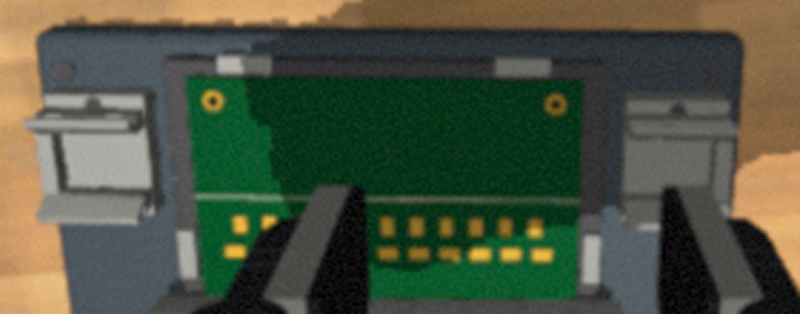

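View pics/pr1r_c.png

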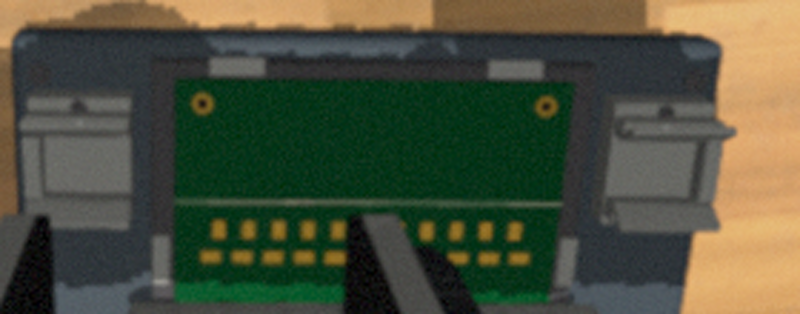

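View pics/pr2r_c.png

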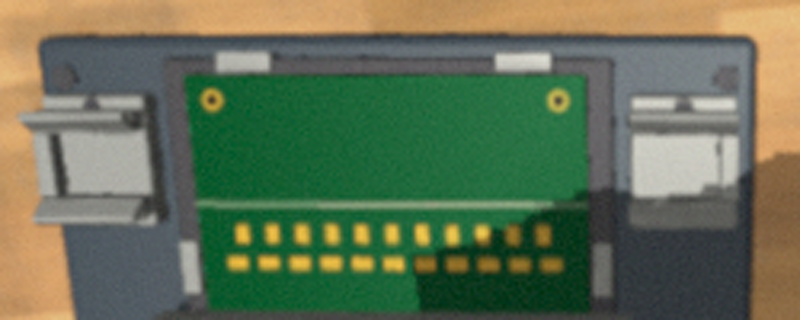

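```bash
cat > g.py <<'E'
from h import *
import pickle
V,O=pickle.load(open("pr.pkl","rb"))
off=[(140,220,280/800),(250,210,280/800),(105,150,250/800)]
def c(v,x,y): a=off[v];return (a[0]+(x+.5)*a[2]-.5,a[1]+(y+.5)*a[2]-.5)
F={"ringR":[(0,213,101),(1,203,103),(2,212,100)],"ringL":[(0,556,104),(1,546,106),(2,558,100)],
"cornR":[(0,38,32),(1,15,35),(2,40,40)],"cornL":[(0,744,37),(1,722,43),(2,755,40)]}
R={}
for k,o in F.items(): R[k],e=tri([(V[v],c(v,x,y)) for v,x,y in o]);print(k,R[k],np.array(e))
for n in ("ring","corn"):
    d=R[n+"L"]-R[n+"R"];print(n,np.linalg.norm(d),np.degrees(np.arctan2(-d[0],d[1])),(R[n+"L"]+R[n+"R"])/2)
for n,v,q in [("R",2,[(20,113),(142,113),(35,222),(150,222)]),("L",2,[(630,112),(738,112),(630,228),(738,228)]),("R",1,[(22,115),(132,115),(22,228),(132,228)]),("L",1,[(612,122),(732,122),(606,230),(720,230)]),("R",0,[(28,115),(144,113),(38,220),(147,220)])]:
    q=np.array([atz(V[v],c(v,*k),.05) for k in q]);print(n,v,q.mean(0)); print(q.tolist() and np.round(np.linalg.norm((q[0]+q[1]-q[2]-q[3])/2),4),np.round(np.linalg.norm(q[0]-q[1]),4))
E
python3 g.py
```

```text
ringR [ 0.4522 -0.2106  0.036 ] [0.0001 0.0002 0.0001]
ringL [ 0.4632 -0.0993  0.0356] [0.0002 0.0001 0.0001]
cornR [ 0.4271 -0.2709  0.0225] [0.0003 0.0002 0.0004]
cornL [ 0.4506 -0.0345  0.0216] [0.0006 0.0003 0.0005]
ring 0.11181796574580437 -5.653567351872737 [ 0.4577 -0.155   0.0358]
corn 0.2376059205571123 -5.68878233851326 [ 0.4389 -0.1527  0.0221]
R 2 [ 0.4683 -0.2494  0.05  ]
0.0348 0.0396
L 2 [ 0.4872 -0.0613  0.05  ]
0.0364 0.0331
R 1 [ 0.467  -0.2517  0.05  ]
0.0378 0.0341
L 1 [ 0.4856 -0.0646  0.05  ]
0.0368 0.0389
R 0 [ 0.4668 -0.2499  0.05  ]
0.0365 0.0376
```

```bash
cat > p1.py <<'E'
from h import *
a=np.radians(206.9);b=(.4212,.1446)
r.move_ptp([*b,.12],list(down(a)));r.move_gripper(.045,40)
print(r.move_linear([*b,.013],v=.1,guard=15),r.current_tool_pos());r.move_gripper(0,40);print("w",r.current_grip_width(),r.current_tool_pos())
r.move_linear([*b,.2],v=.15);print("w",r.current_grip_width(),r.current_ft_force())
s=(.4776,-.1567);a=np.radians(180-5.66)
r.move_ptp([*s,.2],list(down(a)))
r.move_linear([*s,.085],v=.15);r.sleep(.2);print(r.current_ft_force(),r.current_tool_pos())
save(r.snapshot("wrist"),"pl_w");p=r.snapshot("side");save(p,"pl_s");q=r.pinpoint(p,"clamp_bar")
t=r.snapshot("top");q2=r.pinpoint(t,"clamp_bar");save(t,"pl_t")
print(q,q2,r.current_time_s())
if q and q2: print(tri([(p,q[0]["xy"]),(t,q2[0]["xy"])]))
import cv2
for n,(x,y,w,h) in dict(pl_s=(230,200,200,150),pl_t=(270,200,140,105)).items():
    i=cv2.imread('pics/'+n+'.png')[y:y+h,x:x+w]; cv2.imwrite('pics/'+n+'_c.png',cv2.resize(i,(800,600),interpolation=cv2.INTER_CUBIC))
E
python3 p1.py
```

```text
False [0.4216 0.1449 0.0134]
w 0.01375038424157137 [0.4217 0.145  0.0136]
w 0.013641705171079432 [ 0.5123  0.0028 -1.9915]
[ 0.0277 -0.8726 -2.2532] [ 0.4782 -0.1567  0.0859]
[{'xy': [299.3, 290.9], 'score': 0.59}, {'xy': [296.8, 278.1], 'score': 0.55}] [] 15.9917
```

View pics/pl_w.png

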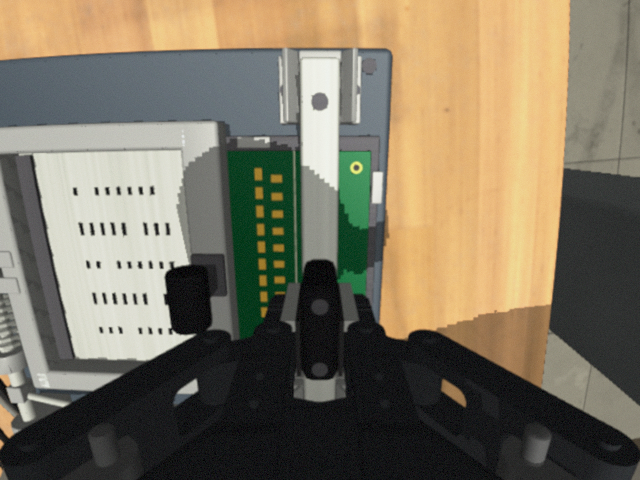

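View pics/pl_s_c.png

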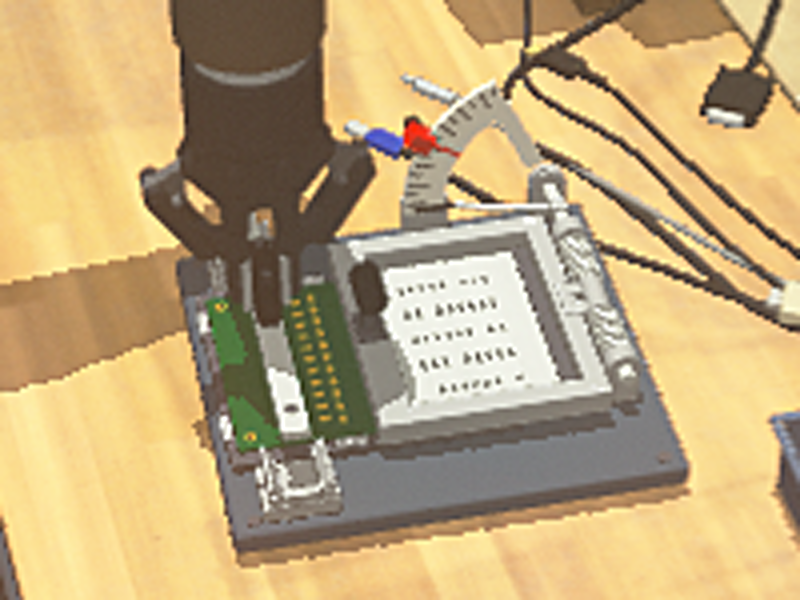

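```bash
cat > p2.py <<'E'
from h import *
s=(.4776,-.1567)
print(r.move_linear([*s,.0465],v=.04,guard=8),r.current_tool_pos(),r.current_ft_force(),r.current_grip_width())
save(r.snapshot("wrist"),"dn_w");
p=r.snapshot("side");import cv2
i=cv2.cvtColor(p["color"],cv2.COLOR_RGB2BGR)[200:350,230:430];cv2.imwrite('pics/dn_s_c.png',cv2.resize(i,(800,600),interpolation=cv2.INTER_CUBIC));print(r.current_time_s())
E
python3 p2.py
```

```text
True [ 0.4772 -0.1567  0.0481] [-0.496   0.3756  4.3563] 0.013747788910583892
16.95
```

View pics/dn_w.png

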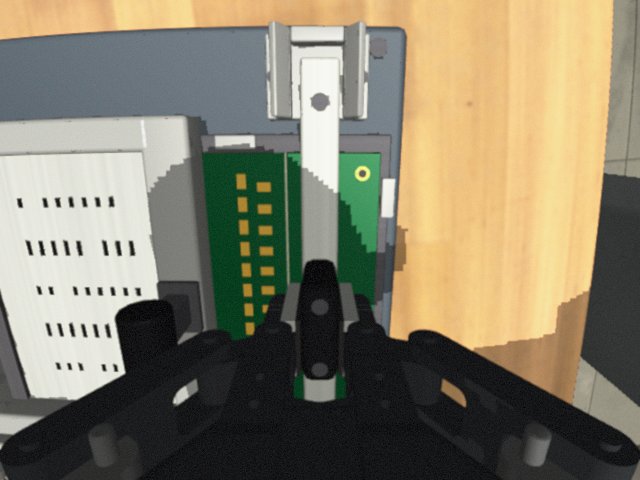

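View pics/dn_s_c.png

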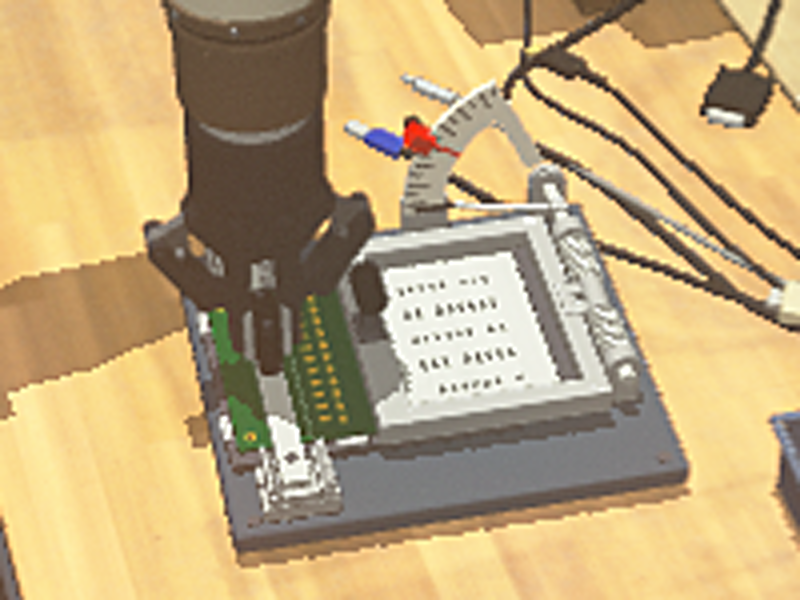

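```bash
cat > p3.py <<'E'
from h import *
import pickle,cv2
t=np.array(r.current_tool_pos());
r.move_gripper(.036);r.sleep(.2);r.move_linear([t[0],t[1],.13],v=.1);r.sleep(.1)
w=r.snapshot("wrist");save(w,"rel_w")
s=r.snapshot("side");q=r.pinpoint(s,"clamp_bar");q2=r.pinpoint(s,"index_line");q3=r.pinpoint(s,"pointer_tip");print(q[:1],q2[:2],q3[:2])
qw=r.pinpoint(w,"clamp_bar");print(qw[:1])
if q and qw: print(tri([(s,q[0]["xy"]),(w,qw[0]["xy"])]))
pickle.dump((w,s),open("rel.pkl","wb"))
x,y,ww,h=300,190,120,90
i=cv2.cvtColor(s["color"],cv2.COLOR_RGB2BGR)[y:y+h,x:x+ww];cv2.imwrite('pics/idx.png',cv2.resize(i,(800,600),interpolation=cv2.INTER_CUBIC));print(r.current_time_s())
E
python3 p3.py
```

```text
[{'xy': [295.0, 290.7], 'score': 0.73}] [{'xy': [340.1, 237.3], 'score': 0.54}] [{'xy': [335.8, 250.5], 'score': 0.73}, {'xy': [338.4, 297.7], 'score': 0.61}]
[{'xy': [319.0, 241.4], 'score': 0.92}]
(array([ 0.4742, -0.1593,  0.039 ]), [np.float64(0.0010441025416524103), np.float64(0.0010441025416525)])
18.875
```

View pics/rel_w.png

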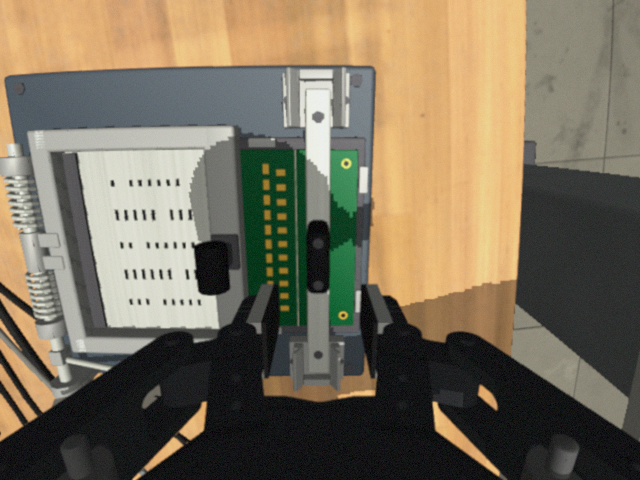

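View pics/idx.png

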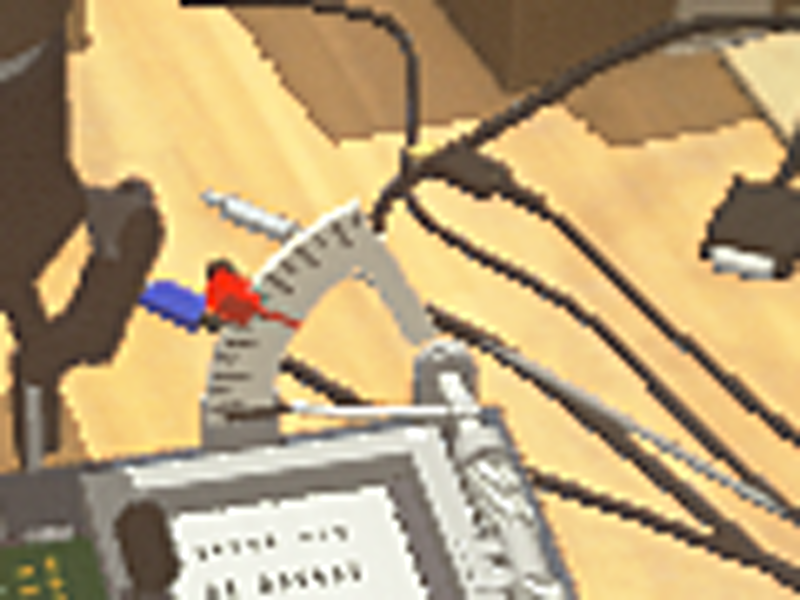

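```bash
cat >> h.py <<'E'
yaw=np.radians(-5.66);S=np.array([.4776,-.1567,.0345])
PX=np.array([np.cos(yaw),np.sin(yaw),0]);PY=np.array([-np.sin(yaw),np.cos(yaw),0])
ORI=S+.09*PX-[0,0,.0345];H=ORI+.105*PX+[0,0,.05]
def onplane(p,xy,yp=.101):
    o,v=ray(p,xy);k=((ORI+yp*PY-o)@PY)/(v@PY);X=o+k*v;d=X-H;a=-d@PX;b=d[2];return round(np.hypot(a,b)*1000,1),round(np.degrees(np.arctan2(b,a)),1)
E
cat > i.py <<'E'
from h import *
import pickle
w,s=pickle.load(open("rel.pkl","rb"))
c=lambda x,y:(300+(x+.5)*.15-.5,190+(y+.5)*.15-.5)
for n,k in dict(l0=(255,312),lm=(278,318),l1=(300,325),redtip=(262,303),rod0=(455,410),rodm=(350,410),tip=(220,412),dark1=(285,408),t1=(235,393),t2=(228,376),t3=(240,355),t4=(247,340),t6=(272,286),t7=(290,265)).items(): print(n,onplane(s,c(*k)))
print(H, "net idx",onplane(s,(340.1,237.3)),onplane(s,(335.8,250.5)))
print("proj grip",proj(s,ORI-.03*PX+[0,0,.083]))
E
python3 i.py
```

```text
l0 (np.float64(88.8), np.float64(32.9))
lm (np.float64(79.3), np.float64(33.7))
l1 (np.float64(69.9), np.float64(34.3))
redtip (np.float64(88.7), np.float64(35.8))
rod0 (np.float64(11.6), np.float64(-101.4))
rodm (np.float64(38.5), np.float64(-6.3))
tip (np.float64(87.7), np.float64(2.4))
dark1 (np.float64(63.1), np.float64(1.1))
t1 (np.float64(82.8), np.float64(8.1))
t2 (np.float64(87.0), np.float64(13.4))
t3 (np.float64(85.3), np.float64(20.1))
t4 (np.float64(85.4), np.float64(24.8))
t6 (np.float64(90.3), np.float64(40.9))
t7 (np.float64(91.5), np.float64(47.6))
[ 0.6716 -0.1759  0.05  ] net idx (np.float64(82.0), np.float64(32.8)) (np.float64(79.7), np.float64(3.6))
proj grip [321.63   271.7836]
```

```bash
cat >> h.py <<'E'
def gp(th):
    k=np.arctan2(33,135)+th;R=np.hypot(.135,.033);return H-R*np.cos(k)*PX+[0,0,R*np.sin(k)]
def crop(p,n,x,y,w,h):
    i=cv2.cvtColor(p["color"],cv2.COLOR_RGB2BGR)[y:y+h,x:x+w];cv2.imwrite(f'pics/{n}.png',cv2.resize(i,(800,800*h//w),interpolation=cv2.INTER_CUBIC))
E
cat > q1.py <<'E'
from h import *
import pickle
w,s=pickle.load(open("rel.pkl","rb"))
g=gp(0);print(g,proj(w,g),proj(s,g))
q=down(np.pi/2+yaw)
r.move_gripper(.05,50)
r.move_ptp([g[0],g[1],.15],list(q));r.sleep(.1)
p=r.snapshot("wrist");crop(p,"ga_w",160,180,320,240);print(r.pinpoint(p,"frame_grip"),proj(p,g),proj(p,gp(0)+[0,0,.0095]));save(p,"ga_wf")
p=r.snapshot("side");crop(p,"ga_s",260,190,160,120);print(r.pinpoint(p,"frame_grip")[:1],r.current_time_s())
E
python3 q1.py
```

```text
[ 0.5373 -0.1626  0.083 ] [212.6739 267.3059] [321.63   271.7836]
[{'xy': [318.4, 261.7], 'score': 0.67}] [320.2316 256.1172] [320.2795 260.9729]
[{'xy': [321.1, 272.9], 'score': 0.63}] 20.8583
```

View pics/ga_wf.png

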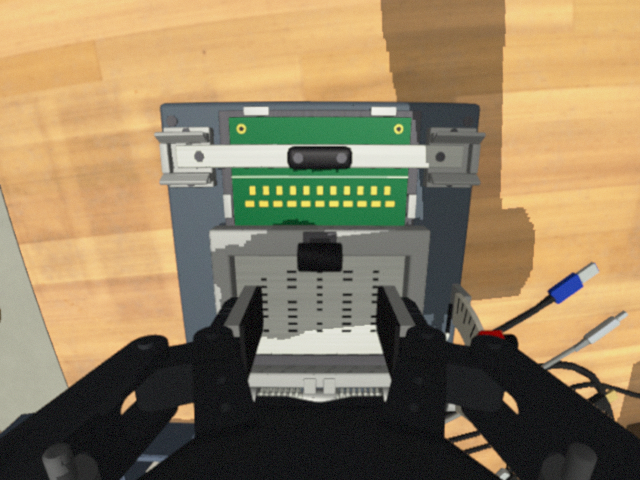

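View pics/ga_s.png

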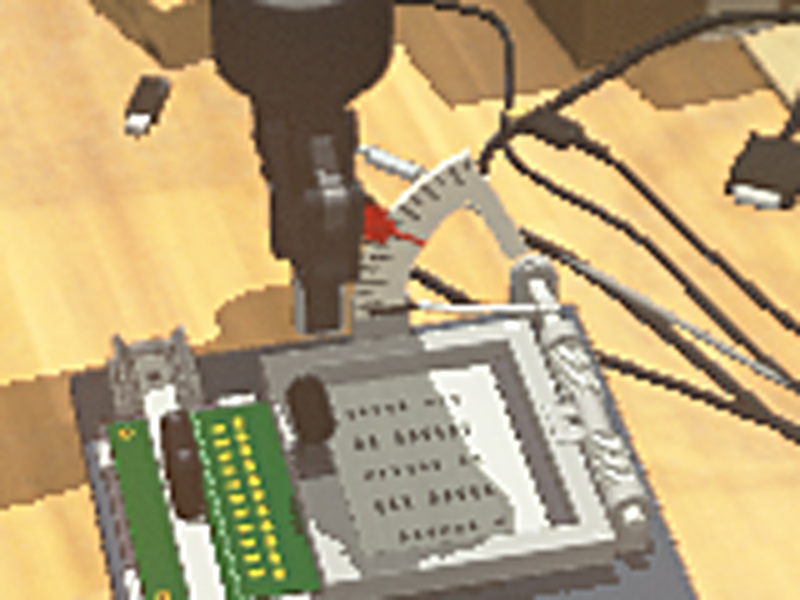

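```bash
cat > q2.py <<'E'
from h import *
g=gp(0)
print(r.move_linear([g[0],g[1],.065],v=.08,guard=12),r.current_tool_pos())
r.move_gripper(0,50);print("w",r.current_grip_width(),r.current_tool_pos(),r.current_ft_force())
for th in np.linspace(0,.5,7)[1:]:
    r.move_linear(list(gp(th)-[0,0,.018]),v=.06)
    print(round(th,2),r.current_tool_pos()-gp(th)+[0,0,.018],r.current_grip_width(),r.current_ft_force())
    if r.current_grip_width()<.02: break
r.sleep(.3)
s=r.snapshot("side");crop(s,"up_s",300,190,120,90);w=r.snapshot("wrist");save(w,"up_w")
t=r.snapshot("top");crop(t,"up_t",280,190,100,75)
import pickle;pickle.dump((s,w,t),open("up.pkl","wb"));print(r.current_time_s())
for p in (s,w,t): print([(n,q["xy"],round(q["score"],2)) for n in ("pointer_tip","index_line","frame_grip") for q in r.pinpoint(p,n)[:1]])
E
python3 q2.py
```

```text
False [ 0.5378 -0.1627  0.0656]
w 0.02727757567409301 [ 0.5376 -0.1626  0.0656] [-0.0237  1.2109  2.5047]
0.08 [-0.0003  0.0001 -0.0008] 0.026829023805868518 [ 4.0885 -0.5581 -8.8529]
0.17 [-0.0002  0.0001 -0.0002] 0.02711903865871882 [ 2.3241 -0.7077 -9.3851]
0.25 [-0.0004  0.0001  0.    ] 0.027001273964443556 [  1.405    1.1646 -10.2331]
0.33 [-0.0005  0.0001  0.0001] 0.027071306521432716 [-0.4916  0.6696 -9.1203]
0.42 [-0.0006  0.0001  0.0001] 0.027397498569865057 [ -2.3917   1.1929 -10.166 ]
0.5 [-0.0004  0.      0.0002] 0.026743321325342705 [-5.0422  2.3002 -8.2005]
24.8833
[('pointer_tip', [336.6, 241.3], 0.62), ('index_line', [335.6, 239.4], 0.4), ('frame_grip', [333.0, 250.2], 0.61)]
[('pointer_tip', [493.6, 318.9], 0.84), ('index_line', [494.9, 324.4], 0.59), ('frame_grip', [318.1, 319.8], 0.88)]
[('frame_grip', [337.2, 232.6], 0.87)]
```

View pics/up_s.png

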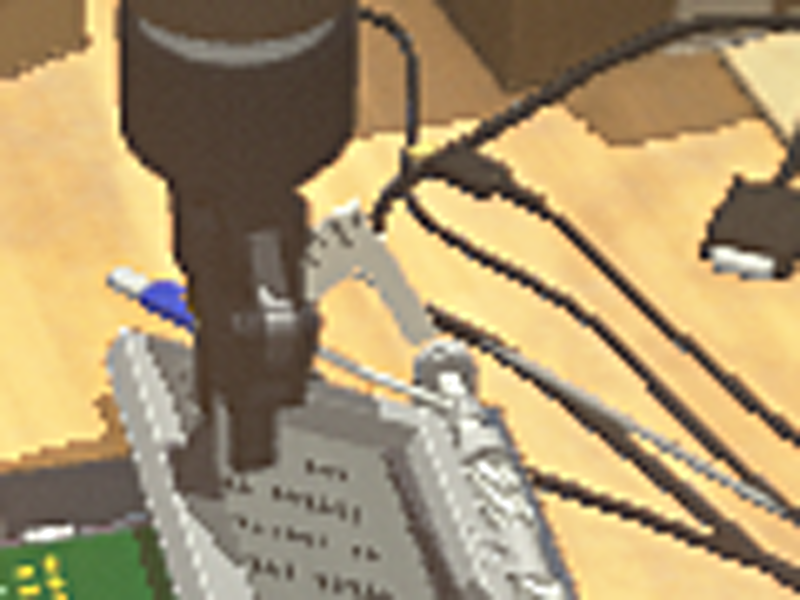

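View pics/up_w.png

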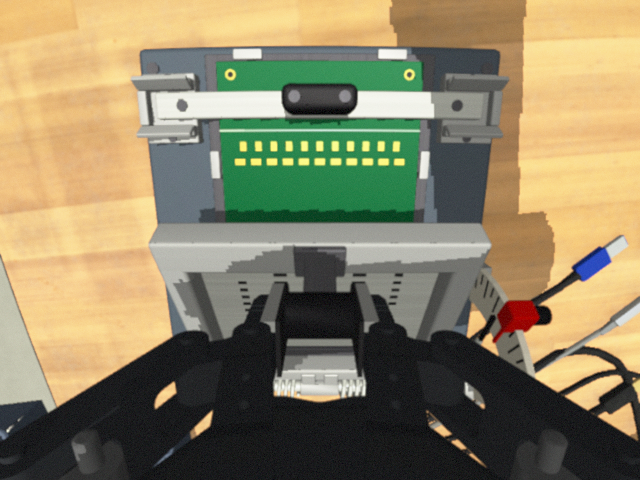

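View pics/up_t.png

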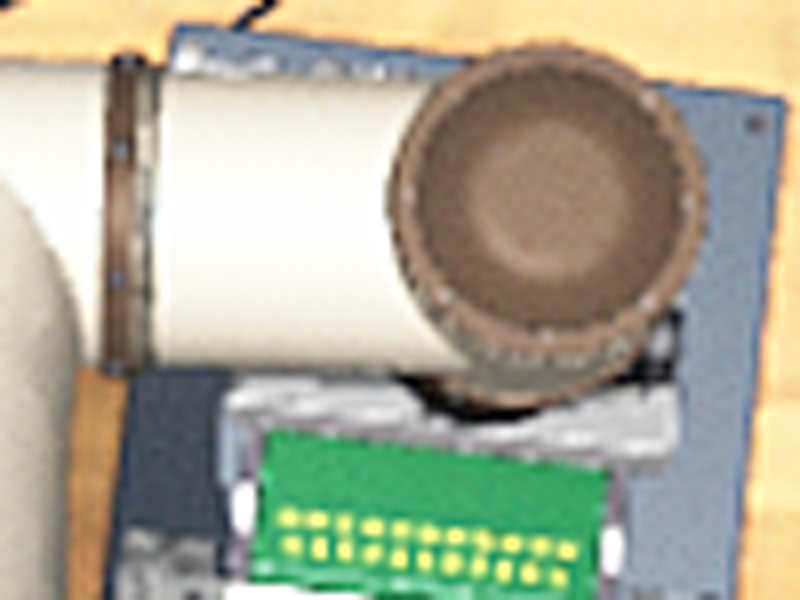

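```bash
cat > j.py <<'E'
from h import *
import pickle
s,w,t=pickle.load(open("up.pkl","rb"))
c=lambda x,y:(300+(x+.5)*.15-.5,190+(y+.5)*.15-.5)
for k in [(320,350),(345,361),(370,371),(400,384)]: print(k,onplane(s,c(*k)))
crop(w,"up_wz",440,240,120,90)
E
python3 j.py
```

```text
(320, 350) (np.float64(56.6), np.float64(27.8))
(345, 361) (np.float64(45.0), np.float64(25.8))
(370, 371) (np.float64(33.7), np.float64(23.0))
(400, 384) (np.float64(20.0), np.float64(14.3))
```

View pics/up_wz.png

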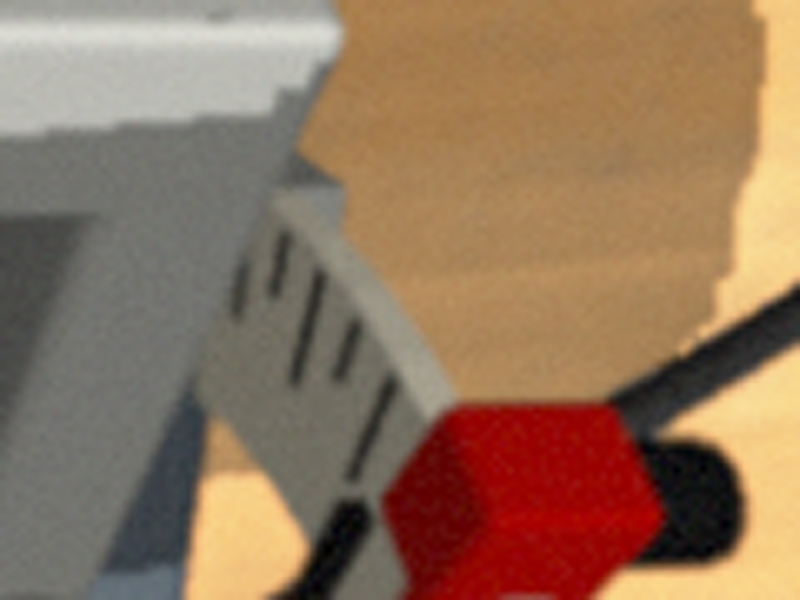

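```bash
cat >> h.py <<'E'
def tool(th,t):
    x=np.sin(t)*PX-np.array([0,0,np.cos(t)]);y=PY;z=np.cross(x,y)
    return list(gp(th)+.018*x),list(Ro.from_matrix(np.c_[x,y,z]).as_quat())
def look(n):
    import pickle
    r.sleep(.3);s=r.snapshot("side");crop(s,n+"_s",300,190,120,90);w=r.snapshot("wrist");save(w,n+"_w");pickle.dump((s,w),open(n+".pkl","wb"))
    for p in (s,w): print([(k,q["xy"],round(q["score"],2)) for k in ("pointer_tip","index_line","clamp_bar") for q in r.pinpoint(p,k)[:1]])
    print(r.current_grip_width(),r.current_ft_force(),r.current_time_s())
E
cat > k.py <<'E'
from h import *
print(down(np.pi/2+yaw),tool(.5,0),r.current_eef_rot())
for th,t in ((.51,.15),(.53,.3),(.54,.45)):
    P,Q=tool(th,t);r.move_linear(P,Q,v=.05);print(r.current_tool_pos()-P)
look("t1")
E
python3 k.py
```

```text
[ 0.0349  0.7062 -0.0349  0.7062] ([np.float64(0.5694971724900174), np.float64(-0.16580776624683546), np.float64(0.12568267225394972)], [np.float64(0.03491179695888331), np.float64(0.7062444098420191), np.float64(-0.03491179695888331), np.float64(0.7062444098420191)]) [ 0.0351  0.7065 -0.035   0.706 ]
[ 0.0001  0.     -0.    ]
[ 0.0004 -0.     -0.0001]
[-0.0001  0.     -0.0006]
[('pointer_tip', [337.8, 239.0], 0.96), ('clamp_bar', [295.2, 292.6], 0.78)]
[('pointer_tip', [492.6, 262.8], 0.88), ('index_line', [498.4, 268.8], 0.76)]
0.02687420405617188 [  5.73     0.8148 -18.0022] 27.05
```

View pics/t1_s.png

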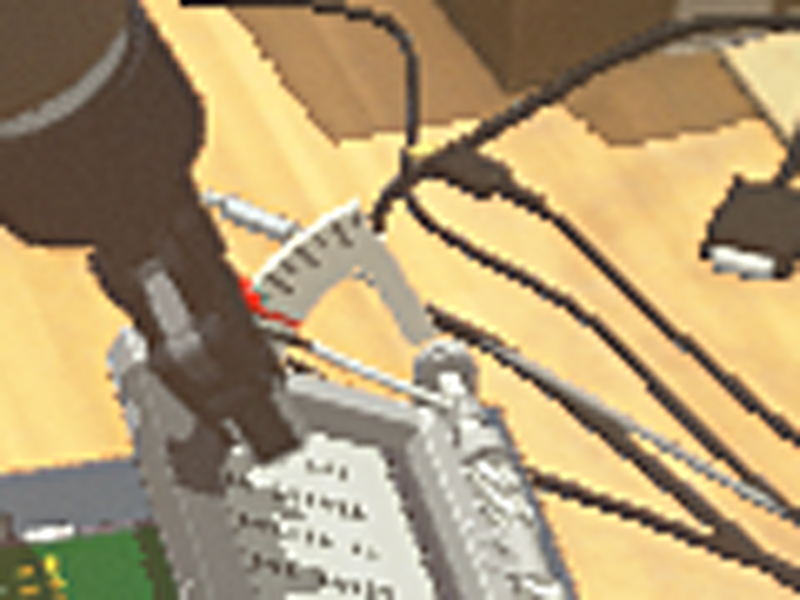

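View pics/t1_w.png

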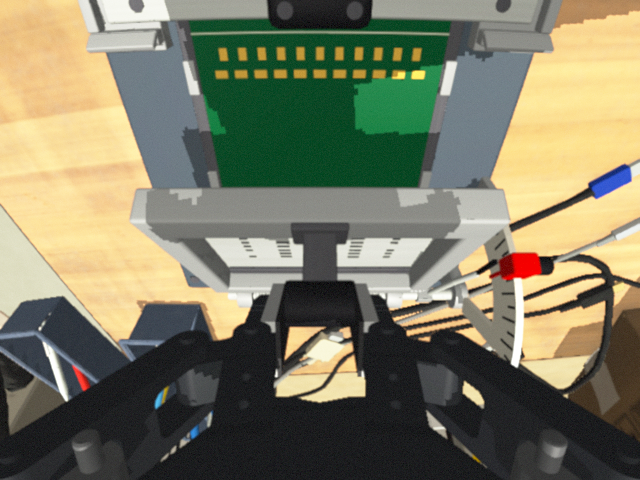

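```bash
python3 - <<'E'
from h import *
import pickle
s,w=pickle.load(open("t1.pkl","rb"))
crop(s,"t1_sz",330,228,32,24);crop(w,"t1_wz",470,230,96,72)
E
```

```text
(no output)
```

View pics/t1_sz.png

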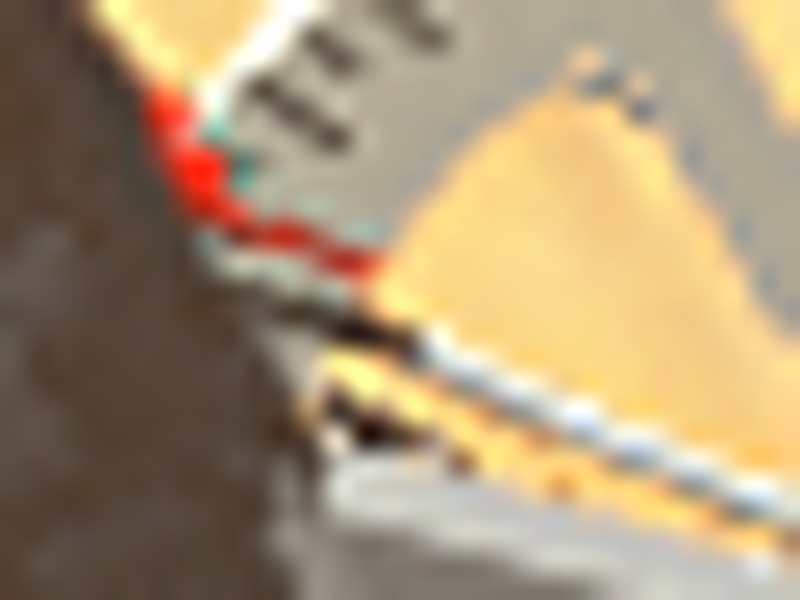

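View pics/t1_wz.png

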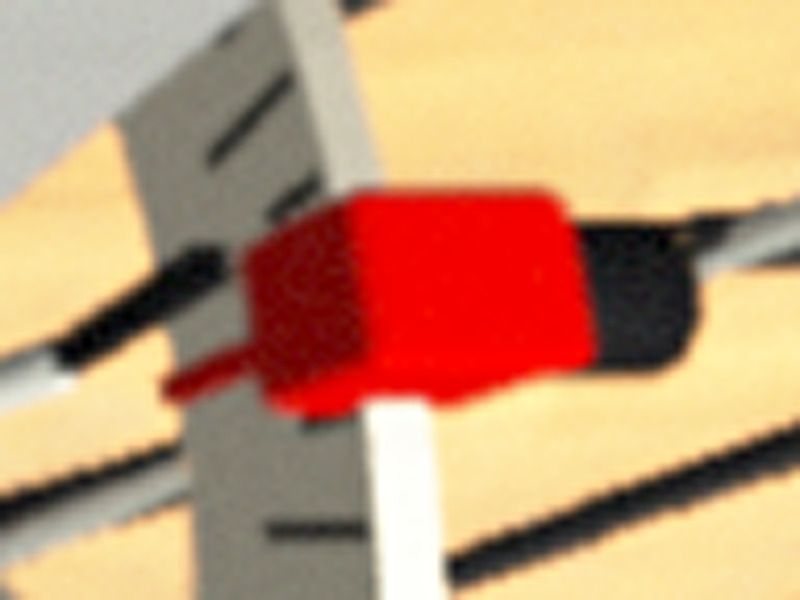

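```bash
cat > l.py <<'E'
from h import *
import pickle
s,w=pickle.load(open("t1.pkl","rb"))
cs=lambda x,y:(330+(x+.5)/25-.5,228+(y+.5)/25-.5)
cw=lambda x,y:(470+(x+.5)*.12-.5,230+(y+.5)*.12-.5)
for n,a,b in [("trans",(420,345),(65,352)),("tip",(215,275),(218,260)),("redin",(378,268),(168,388)),("redblk",(225,218),(258,352))]:
    X,e=tri([(s,cs(*a)),(w,cw(*b))]);d=X-H
    print(n,X,np.array(e),"yp",d@PY,"r",np.hypot(d@PX,d[2]),"deg",np.degrees(np.arctan2(d[2],-d@PX)))
E
python3 l.py
```

```text
trans [ 0.6287 -0.0696  0.0785] [0.0003 0.0003] yp 0.10156741025587065 r 0.06036555191920164 deg 28.16862454798408
tip [ 0.6086 -0.0663  0.0893] [0.0006 0.0006] yp 0.10287356754977482 r 0.08337127267925053 deg 28.1236716514987
redin [ 0.626  -0.0647  0.0851] [0.0002 0.0002] yp 0.10623714878975879 r 0.06641556094883189 deg 31.935910050156238
redblk [ 0.6098 -0.0663  0.0966] [0.0001 0.0001] yp 0.10300321807841409 r 0.08609491429006652 deg 32.765443289939974
```

```bash
cat > k2.py <<'E'
from h import *
for th in (.575,.613):
    P,Q=tool(th,.45);r.move_linear(P,Q,v=.04);print(r.current_tool_pos()-P)
look("t2")
import pickle
s,w=pickle.load(open("t2.pkl","rb"))
crop(s,"t2_sz",330,228,32,24);crop(w,"t2_wz",470,230,96,72)
E
python3 k2.py
```

```text
[-0.0001 -0.     -0.0002]
[-0.0001 -0.      0.    ]
[('pointer_tip', [337.0, 238.0], 0.69), ('clamp_bar', [296.0, 291.9], 0.76)]
[('pointer_tip', [493.7, 253.0], 0.93), ('index_line', [495.6, 252.2], 0.74)]
0.026875298508753406 [  0.2135   2.8514 -15.3723] 28.3083
```

View pics/t2_sz.png

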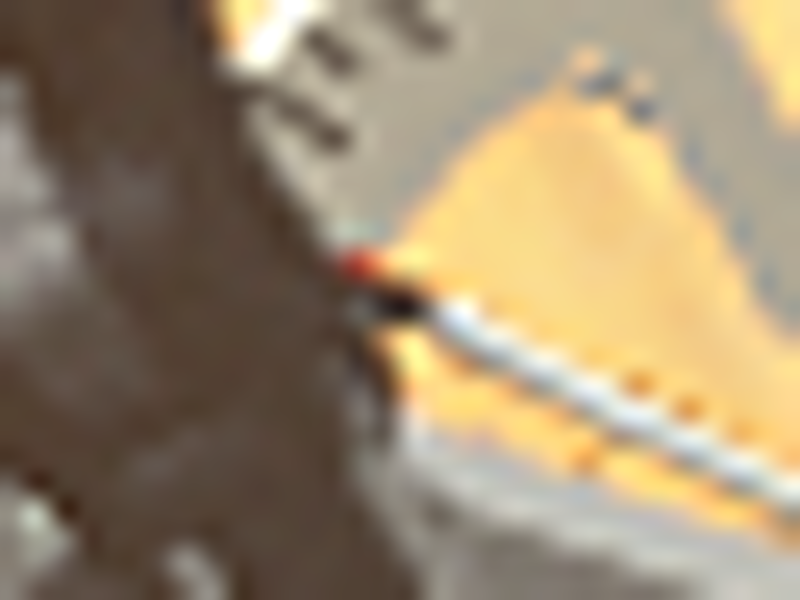

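View pics/t2_wz.png

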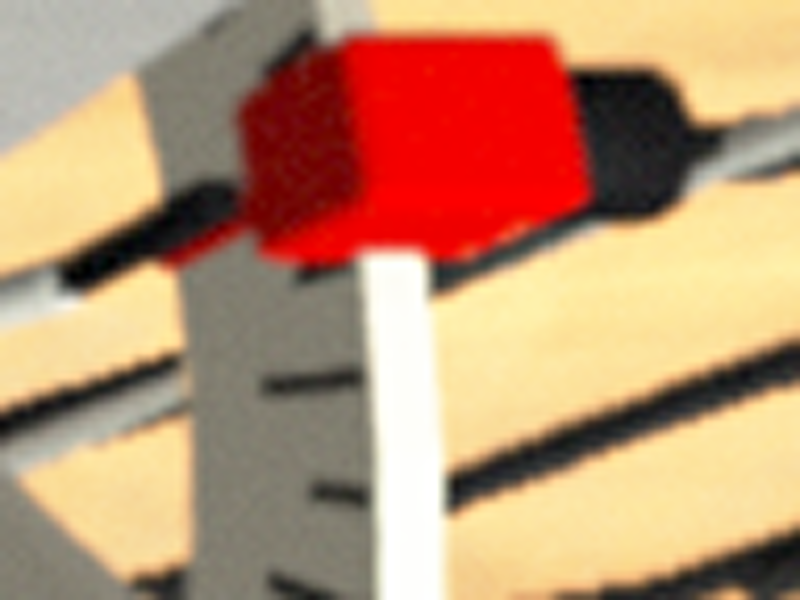

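View pics/t2_w.png

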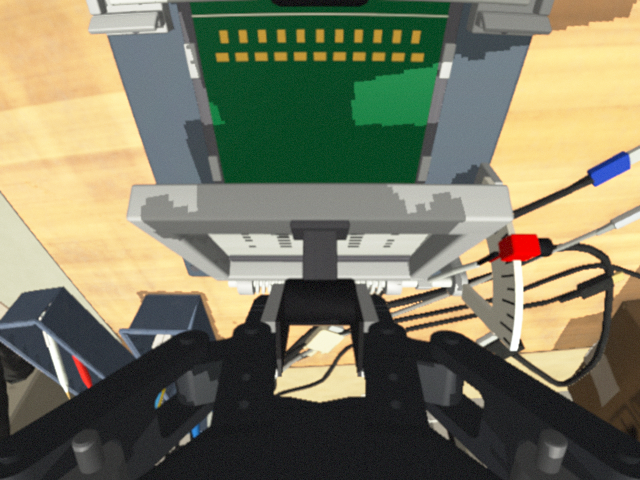

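```bash
cat > l2.py <<'E'
from h import *
import pickle
s,w=pickle.load(open("t2.pkl","rb"));s1,w1=pickle.load(open("t1.pkl","rb"))
cs=lambda x,y:(330+(x+.5)/25-.5,228+(y+.5)/25-.5)
cw=lambda x,y:(470+(x+.5)*.12-.5,230+(y+.5)*.12-.5)
for n,a,b in [("trans",(425,307),(68,278)),("redin",(378,268),(166,260)),("redblk(old side)",(225,218),(250,220))]:
    X,e=tri([(s,cs(*a)),(w,cw(*b))]);d=X-H
    print(n,X,np.array(e),"yp",d@PY,"r",np.hypot(d@PX,d[2]),"deg",np.degrees(np.arctan2(d[2],-d@PX)))
# wrist-only on plane: tip and red
print("tip wrist",onplane(w,cw(230,190),.102),"redblk",onplane(w,cw(250,220),.104),"redin",onplane(w,cw(166,260),.105),"trans",onplane(w,cw(68,278),.102))
E
python3 l2.py
```

```text
trans [ 0.6286 -0.0712  0.0845] [0.0003 0.0003] yp 0.099997751796455 r 0.06336199020055484 deg 32.98336710069434
redin [ 0.626  -0.0648  0.0855] [0. 0.] yp 0.10607733387560317 r 0.0666118286380722 deg 32.21655916343835
redblk(old side) [ 0.6095 -0.0673  0.0978] [0.0002 0.0002] yp 0.10198964870935166 r 0.08687679981446693 deg 33.379250384944484
tip wrist (np.float64(85.0), np.float64(31.7)) redblk (np.float64(83.3), np.float64(32.9)) redin (np.float64(68.7), np.float64(32.6)) trans (np.float64(58.8), np.float64(31.8))
```

```bash
cat > m.py <<'E'
from h import *
r.sleep(.3);s=r.snapshot("side");crop(s,"fin_s",230,200,200,150);t=r.snapshot("top");crop(t,"fin_t",280,190,120,90)
print(np.abs(r.current_qvel()).max(),r.current_ft_force(),r.current_grip_width(),r.current_time_s())
q=r.pinpoint(s,"clamp_bar");b=r.pinpoint(t,"clamp_bar");print(q[:1],b[:1],proj(s,S),proj(t,S))
E
python3 m.py
```

```text
0.0022589353513141545 [ -0.0431   1.865  -14.1972] 0.02680015816874563 28.7083
[{'xy': [296.9, 293.6], 'score': 0.82}] [] [296.6491 291.0772] [331.781  268.1842]
```

View pics/fin_s.png

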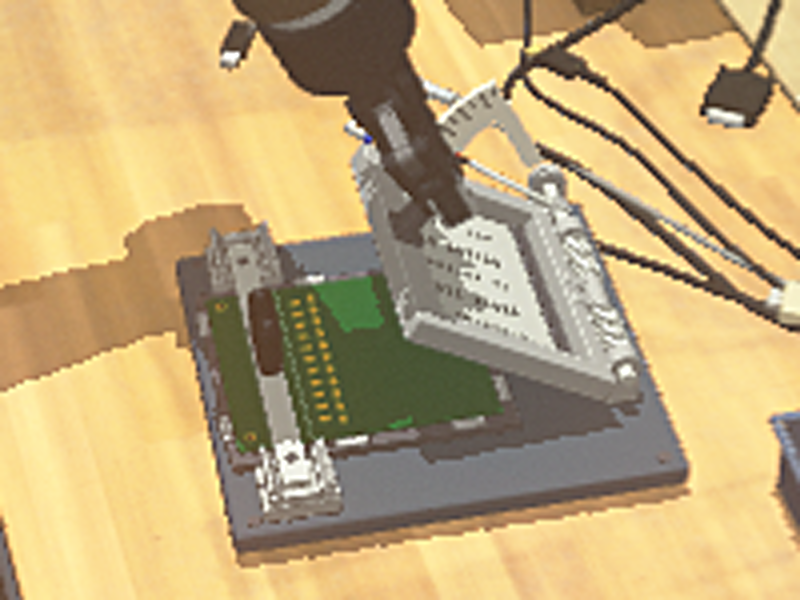

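View pics/fin_t.png

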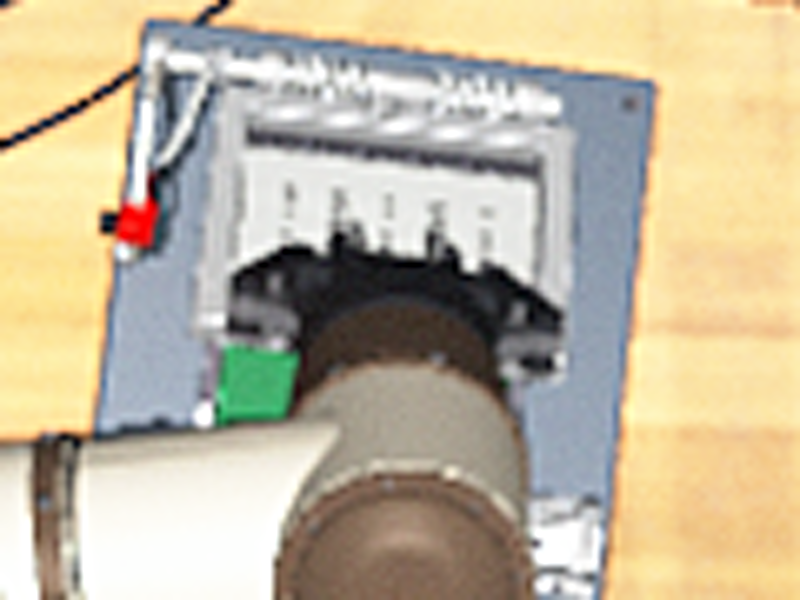

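The side view shows the bar lying in both saddles (crop 245,260 and 295,470). The frame is lifted clear of it and still held. In the top view the pointer tip meets the red block at crop (150,185). The arm is at rest.

```bash
python3 -c "
from station import r
r.hand_in();print(r.current_time_s())"
```

```text
the job is handed in; nothing more can be done
the job is handed in; nothing more can be done
```

I laid the clamp bar in both saddles and let go of it with the frame still down. I then lifted the stencil frame by its barrel grip to the red index and handed the job in at about 29 s, still gripping it. No verdict is reported on hand-in.

**Last checks:**
- **Bar:** the wrist and side views after release showed it level and centred in both saddles. The last side view, with the frame up, showed no change.
- **Pointer:** combining the side and wrist views put it at about 32–33° and the index line at 32–33.4°. That is within about 1°, or 1–2 mm, where 6 mm is allowed.
- **Hold:** the arm was at rest, with joint speeds at or below 0.002 rad/s. The grip opening was 26.8 mm on the 28 mm barrel, and the tool was carrying about 14 N.
- **Cup, tin, carton and index:** I never worked near the cup, tin or carton, and nothing touched the index. I did not re-measure their positions at the end.

**Disagreements:**
- **Angle:** at a commanded frame angle of 0.54 rad (30.9°) the pointer measured about 28°. I set the final angle from the pictures, at a command of 0.613 rad.
- **Load on the tool:** the 14 N is more than the 7 N given for lifting, possibly because of friction as the barrel turned between the pads.
- **Network readings:** the network's estimates for the index and pointer in the side view were a few degrees off my own zoomed measurements, so I used mine.
- **Top camera:** it could not see the bar at the end because the arm was in the way.

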